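# Vent the pressure chamber and show the specimen carrier to the inspection camera

### The arm

A 6-joint arm with a two-finger parallel gripper is mounted at the origin on the work surface. World frame = base frame: x ahead of the robot, y to its left, z up, the work surface at z = 0. Lengths are in m, angles in rad, forces in N, time in s.
With the tool pointing down it reaches from about 0.325 to 1 m from the base axis. Payload 5.1 kg.
Tool frame: the origin (TCP) lies between the finger pads; the fingertips stand 14 mm ahead of it and the grasp point (between the pads) lies 5 mm behind it; y points along the fingers, z is the direction in which the jaws open and shut, and the axes are right-handed (so a half turn about y gives the same grasp; the last joint's range is limited). The gripper opens to 85 mm and grips with 20 to 120 N. Pads are 22 mm wide; open, the fingers measure 114 mm over their backs; the gripper's body (76 mm by 85 mm) begins 54 mm behind the grasp point. The pads swing forward as they close: fully open they stand 13 mm farther back than shut.
Start: joints at [-1.366, 0.124, 1.65, -0, 1.367, -0.083], TCP at [0.184, -0.623, 0.245] pointing down, gripper open.
Joint ranges: [-2.61, 2.61], [-1.02, 2.33], [0.03, 2.71], [-1.35, 4.49], [0.32, 2.68], [-2.91, 2.91]. Speed limits (rad/s): [2.57, 2.57, 3.14, 3.14, 3.14, 3.14].

### API

Orientations are given as a unit quaternion [w, x, y, z].
In Python, from plant import ctrl, imaging, find_in gives the robot as it stands.
- The arm moves only by the shell command python3 -m inch 'ROWS' [FORCE]. ROWS is JSON, a list of rows, each an object of numbers: "dx", "dy", "dz": the shift along the tool's x, y, z in m; "wx", "wy", "wz": the turn, a rotation vector about the tool's x, y, z in degrees; "grip": the finger opening in m, from 0 to 0.0854. In form: [{"dx": .., "dy": .., "dz": .., "wx": .., "wy": .., "wz": .., "grip": ..}, ...]. A call has 1 to 10 rows; each row is the pose to reach, as a shift and turn from the pose measured when the call began, along the tool's axes at that moment; what a row does not reach only later rows make up. A row lasts 1/8 s, in which the tool goes at most 62.5 mm and 10.7 degrees, less where a joint would pass 70% of its speed; a pose out of reach is approached as far as the arm can. A call with a gripper value outside its range is refused whole. The fingers move at their own pace and stop on an object; FORCE is the grip in N (left out, the last holds). Time passes only in rows, so rows that repeat a pose let the fingers close. It gives the time, the measured TCP pose, the force and the opening at its end, in the units of the state.
- ctrl.read_state(): the state, without advancing time (a new reading comes with each control period).
- imaging.grab_frame(name): name is "scene" or "top"; returns a dict with "pixels" (480x640x3 uint8, red, green, blue), "fx", "fy", "cx", "cy" (pixels), "world_from_camera" (4x4, takes a point from camera to world coordinates). Camera axes: x right, y up, looking along -z (the intrinsics and any distortion apply to the point x, -y, -z); pixel columns grow to the right and rows downward; lengths in m; the calibration is good to about 2 mm. A picture is of the moment at which its call begins. There is no depth.
- ctrl.job_done(): hands the job in, once; it reports no verdict.
Trained networks look in a picture, given as the dict that the camera call returned (one of the last four; its "shot" number tells which), for a name from the list of things; names that differ only in an ending like _2 or _b are one class to them, and where a whole thing is asked for, a point or a joint stands for the part that bears it (a point fixed in the world has none). Each returns a list of dicts, best first, with "confidence" (0 to 1); they miss things now and then, are a little off and sometimes report something else, mostly with a low value. They report only what shows in the picture. A call takes as long as a camera call. They do not tell look-alikes from the thing itself.
- find_in(query, picture): "extent" ([centre column, centre row, width, height] as shares, 0 to 1, of the picture: columns of its width, rows of its height, round what is visible of it).
The state is a dict: "time_s": time; "joint_pos": joint angles; "qd": joint speeds; "joint_torque": joint torques, N m; "tool_pos": TCP position; "tcp_rot": TCP orientation; "force": force on the tool from outside, world axes, zero at the start; "torque": the same for the moment, N m; "width": finger opening in m.
Only numpy, scipy, OpenCV 4.12 (cv2) and the standard library are available. Lean on these libraries where they do the work, as an engineer would, in place of code of your own. Each camera call takes 0.05 s, during which the arm holds its last target. There are 200 camera calls.

### The job

First vent the pressure chamber by pressing the hinged spring pedal of the vent valve right down to its stop for a moment. Then draw the specimen carrier straight out of the chamber, tilt it over and finish while still holding it up, motionless, in front of the small inspection camera: its lower end points squarely into the lens, on the lens axis and about 6 cm from the glass, with the grip uppermost. Do not bump the camera, and leave the other things on the bench where they are.

Things in the scene. Friction and masses are not known exactly. Their poses are not given: they have to be found in the camera images.
- pedal (a joint): Pedal of the vent valve, rad: 0 at rest (free end up), grows as it is pressed, 0.22 at its stop. A spring returns it; pressing on the pad takes about 3 N to start and about 8 N at the stop. The valve is a dark steel base plate 130 x 90 mm on the bench, fixed.
- pedal_pad (a point): Middle of the upper face of the pedal's ribbed rubber pad (50 mm along the pedal, 64 mm across), near its free end; it moves with the pedal, about 54 mm above the bench at rest and 20 mm lower at the stop. The steel pedal plate is 115 mm long and 72 mm wide; x points horizontally (at rest) from the pad towards the hinge.
- pedal_hinge (a point): Middle of the pedal's hinge axis, 30 mm above the bench, 89 mm horizontally from the pad's middle. The pedal turns about the point's y axis.
- chamber: Pressure chamber, fixed: a blue square base 130 x 130 x 30 mm, on it an upright aluminium cylinder 90 mm in diameter, whose flat top is 105 mm above the bench, with a round vertical bore 24 mm in diameter. Origin under its centre on the bench, z up.
- chamber_mouth (a point): Centre of the bore's mouth on the chamber's flat top, 105 mm above the bench.
- carrier: Specimen carrier, about 0.16 kg, standing loosely in the chamber's bore. From below: steel stem 18 mm in diameter and 65 mm long (its last 5 mm a black 14 mm tip), aluminium flange 48 mm in diameter and 8 mm thick that rests on the chamber's top, then a flat black grip 26 mm (x) by 14 mm (y) by 47 mm high; 120 mm in all. Origin at the centre of the lower end, z along the stem towards the grip.
- carrier_grip (a point): Centre of the carrier's black grip, 96.5 mm above its lower end and 23.5 mm above the flange's upper face; axes as the carrier's (grip 26 mm along x, 14 mm along y).
- carrier_foot (a point): Centre of the carrier's lower end.
- camera: Inspection camera on a short stand, fixed: dark base 110 x 90 mm, white cylindrical head 42 mm in diameter and 85 mm long, whose black lens looks roughly towards the robot and up, 50 degrees above level. Origin on the bench, 30 mm (horizontally) behind the lens glass.
- camera_lens (a point): Centre of the lens glass, 115 mm above the bench; z is the lens axis, pointing out of the lens (50 degrees above level).
- camera_focus (a point): The point 60 mm straight out from the lens glass on its axis, 161 mm above the bench, where the carrier's lower end belongs; z along the lens axis, away from the lens.
- rack: Bystander, fixed: white block 90 x 130 x 40 mm with two spare plugs standing in it.
- plug0: Bystander: short steel plug with a round knob 32 mm wide, 63 mm high, standing in the rack. Origin at its lower end.
- plug1: Bystander: a second such plug in the rack.
- bottle: Bystander: amber bottle, 66 mm in diameter, 150 mm high. Origin under its centre.
- beaker: Bystander: glass beaker, 66 mm in diameter, 90 mm high. Origin under its centre.
- dropper: Bystander: small white bottle, 36 mm in diameter, 80 mm high. Origin under its centre.
- lens_ring: Bystander: flat aluminium ring, 56 mm in diameter, 12 mm high. Origin under its centre.
- dish: Bystander: white dish, 80 mm in diameter, 14 mm high. Origin under its centre.
- screwdriver: Bystander: screwdriver lying on the bench, 180 mm long, handle towards its -x. Origin at its underside, near its middle.
Things that resemble listed ones, but are neither listed nor needed, are in the scene too. What is shaped like the carrier but green or pink is not meant.

How it is judged:
By the outcome, as a careful person would: the job done as asked, in the order asked, and still so for the second after the job is handed in, while the arm keeps its last pose, push and grip.
It also fails if it takes over 46 s, if anything falls off the work surface, if the arm or the gripper's body presses on something with over 40 N, if the wrist force passes 120 N, or if a joint passes its speed limit or range.

## Working session

There is one attempt and no reset: what is moved stays moved. The work goes in short steps, Python scripts to look and compute and a shell command to move; the robot and the scene stay as the last step left them, time stands still between calls to the robot, and variables do not carry over. Pictures are saved under pics/ and viewed, on a budget of 10 in all, crops included, one or two more only if the job needs it, and the job is handed in when it is done.

```bash
ls; mkdir -p pics; cat > h.py <<'E'
import numpy as np, cv2
from plant import ctrl, imaging, find_in
from scipy.spatial.transform import Rotation as R
def rot(q): return R.from_quat([q[1],q[2],q[3],q[0]])
def save(f,name): cv2.imwrite('pics/'+name,f["pixels"][:,:,::-1])
def ray(f,u,v):
    T=np.array(f["world_from_camera"]); d=np.array([(u-f["cx"])/f["fx"],-(v-f["cy"])/f["fy"],-1.])
    return T[:3,3],T[:3,:3]@d
def at_z(f,u,v,z):
    o,d=ray(f,u,v); return o+d*(z-o[2])/d[2]
def proj(f,p):
    T=np.array(f["world_from_camera"]); c=T[:3,:3].T@(np.array(p)-T[:3,3])
    return np.array([f["cx"]+f["fx"]*c[0]/-c[2], f["cy"]+f["fy"]*c[1]/c[2]])
def tri(a,b):
    (o1,d1),(o2,d2)=a,b; d1=d1/np.linalg.norm(d1);d2=d2/np.linalg.norm(d2)
    s=np.linalg.lstsq(np.c_[d1,-d2],o2-o1,rcond=None)[0]
    p,q=o1+s[0]*d1,o2+s[1]*d2
    return (p+q)/2,np.linalg.norm(p-q)
E
python3 - <<'E'
from h import *
s=ctrl.read_state(); print(s)
fs={n:imaging.grab_frame(n) for n in("scene","top")}
for n,f in fs.items():
    save(f,n+"0.png"); print(n,{k:(np.round(v,3).tolist() if k!='pixels' else 0) for k,v in f.items()if k!='name'and not isinstance(v,str)})
    for q in "pedal pedal_pad chamber chamber_mouth carrier carrier_grip camera camera_lens rack bottle beaker dropper lens_ring dish screwdriver".split():
        try:
            for r in find_in(q,f)[:3]:
                e=np.array(r["extent"])*[640,480,640,480]; print(n,q,e.round(1).tolist(),round(r["confidence"],2))
        except Exception as ex: print(n,q,ex)
E
```

```text
pics
{'time_s': 0.0, 'joint_pos': array([-1.36560440e+00,  1.24505587e-01,  1.65166437e+00, -3.73329290e-06,
        1.36747468e+00, -8.25744084e-02]), 'qd': array([-1.22572169e-03, -3.61824293e-05, -3.84242471e-04,  4.00951588e-04,
       -2.08546439e-03, -3.62564469e-04]), 'joint_torque': array([-1.22561323e-03, -4.23625231e+01, -3.65446866e+01, -1.46167199e-04,
        7.04906051e-03,  1.18029138e-06]), 'tool_pos': array([ 0.1843476 , -0.6227148 ,  0.24405836]), 'tcp_rot': array([ 0.10134455, -0.10143603,  0.70052365, -0.69907556]), 'force': array([-0.78420716, -0.57259747,  0.3845456 ]), 'torque': array([ 0.00023382,  0.00698747, -0.02036888]), 'width': 0.08510693380951283}
scene {'pixels': 0, 'fx': 470.207, 'fy': 470.207, 'cx': 331.135, 'cy': 237.185, 'world_from_camera': [[-0.411, -0.657, 0.632, 1.132], [0.911, -0.303, 0.279, 0.269], [0.008, 0.69, 0.724, 0.791], [0.0, 0.0, 0.0, 1.0]], 'shot': 1}
scene pedal [335.9, 245.5, 56.5, 55.1] 0.67
scene pedal [458.4, 394.7, 55.0, 71.5] 0.19
scene pedal_pad [333.5, 246.9, 56.2, 51.0] 0.9
scene chamber [228.7, 202.5, 62.7, 66.4] 0.79
scen
[... 1936 characters left out ...]
] 0.72
top camera [336.1, 157.3, 37.7, 46.9] 0.98
top camera [455.2, 153.2, 36.1, 34.3] 0.61
top camera [442.4, 254.4, 67.9, 66.9] 0.2
top camera_lens [334.9, 151.7, 21.8, 23.4] 0.71
top rack [200.0, 235.6, 55.6, 44.6] 0.84
top rack [246.7, 155.7, 22.0, 25.9] 0.59
top bottle [191.7, 152.1, 35.7, 36.7] 0.96
top beaker [453.9, 151.9, 33.0, 37.0] 0.57
top beaker [201.0, 235.6, 58.1, 43.8] 0.56
top beaker [455.4, 259.8, 22.9, 20.6] 0.42
top dropper [441.3, 256.1, 67.5, 71.2] 0.59
top dropper [260.6, 280.0, 13.6, 13.0] 0.57
top lens_ring [455.6, 257.2, 22.9, 24.1] 0.31
top dish [402.4, 154.0, 33.1, 32.5] 0.78
top dish [246.8, 156.0, 18.4, 21.6] 0.64
top screwdriver [384.3, 271.3, 11.0, 71.0] 0.61
```

```bash
python3 - <<'E'
import cv2
for n,(a,b,c,d) in {"top":(120,300,160,500),"scene":(110,350,180,500)}.items():
    im=cv2.imread(f'pics/{n}0.png')[a:b,c:d]
    k=2.35 if n=="top" else 2.4
    cv2.imwrite(f'pics/{n}0c.png',cv2.resize(im,None,fx=k,fy=k,interpolation=2))
E
```

```text
(no output)
```

View pics/top0c.png

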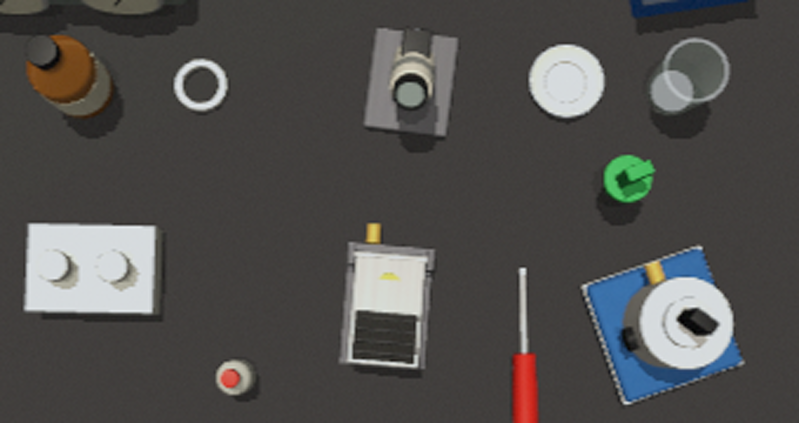

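View pics/scene0c.png

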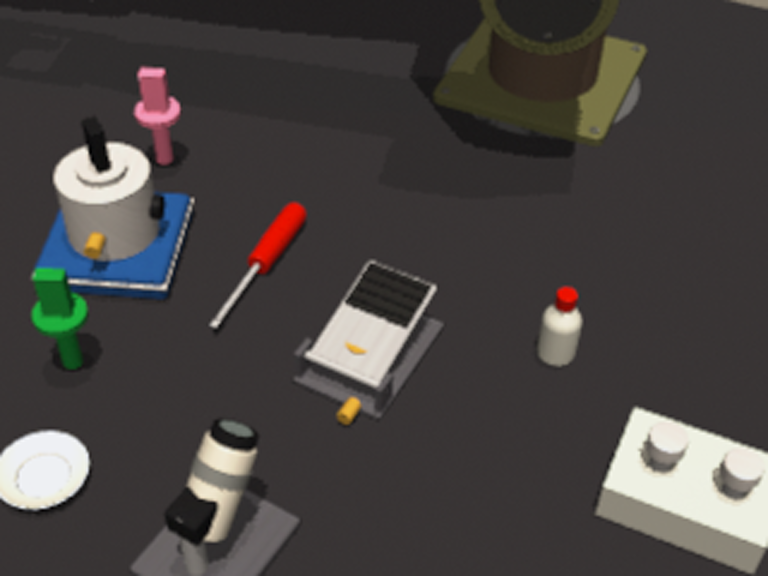

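The top view shows the pedal (crop 386,336), with its pad towards the robot. The chamber is at right (687,323) with the black-grip carrier at a slant, and the camera is at (410,90). The pink and green look-alikes stand clear of all three. Next I triangulate these points and overlay models on the images.

```bash
cat > m.py <<'E'
from h import *
from scipy.optimize import minimize
def load():
    import pickle; return pickle.load(open('fs.pkl','rb'))
def box(p,yaw,sx,sy,z0,z1):
    c,s=np.cos(yaw),np.sin(yaw)
    return [np.array([p[0]+c*a*sx/2-s*b*sy/2,p[1]+s*a*sx/2+c*b*sy/2,z]) for z in(z0,z1) for a,b in((-1,-1),(1,-1),(1,1),(-1,1))]
E
python3 - <<'E'
from m import *
import pickle
fs={n:imaging.grab_frame(n) for n in("scene","top")}; pickle.dump(fs,open('fs.pkl','wb'))
S,T=fs["scene"],fs["top"]
t=lambda u,v:(160+u/2.35-.3,120+v/2.35-.3); s=lambda u,v:(180+u/2.4-.3,110+v/2.4-.3)
for n,a,b,z in (("pad",(386,336),(388,293),.054),("mouth",(687,323),(104,175),.105),("lens",(410,94),(234,435),.115)):
    p,e=tri(ray(T,*t(*a)),ray(S,*s(*b))); print(n,p.round(4),round(e,4),"top@z",at_z(T,*t(*a),z).round(4),"scene@z",at_z(S,*s(*b),z).round(4))
print("cambase",[at_z(T,*t(*c),.01)[:2].round(4).tolist() for c in((376,28),(458,38),(447,136),(364,124))])
print("valvebase",[at_z(T,*t(*c),.005)[:2].round(4).tolist() for c in((348,242),(434,250),(424,369),(340,362))])
print("pad",[at_z(T,*t(*c),.054)[:2].round(4).tolist() for c in((357,310),(420,312),(417,360),(352,358))])
# grip fit
m0=at_z(T,*t(687,323),.105)
def mask(f,c,r):
    g=f["pixels"].max(axis=2); m=np.zeros(g.shape,np.uint8)
    y,x=int(c[1]),int(c[0]); m[y-r:y+r,x-r:x+r]=(g[y-r:y+r,x-r:x+r]<75); return m
gp=np.r_[m0[:2],.137]
out=[]
for f in(T,S):
    c=proj(f,gp).astype(int); r=25
    g=f["pixels"][c[1]-r:c[1]+r,c[0]-r:c[0]+r,::-1].copy(); out.append(cv2.resize(g,(390,390),interpolation=0))
for f,p in((T,t(410,80)),(S,s(215,480))):
    c=np.array(p).astype(int); r=45
    g=f["pixels"][c[1]-r:c[1]+r,c[0]-r:c[0]+r,::-1].copy(); out.append(cv2.resize(g,(390,390),interpolation=2)); print(c)
print([proj(f,gp).astype(int) for f in(T,S)])
cv2.imwrite('pics/mont.png',cv2.resize(np.vstack([np.hstack(out[:2]),np.hstack(out[2:])]),(600,600),interpolation=cv2.INTER_AREA))
E
```

```text
pad [ 0.4609 -0.0038  0.0502] 0.0022 top@z [ 0.4612 -0.0048  0.054 ] scene@z [ 0.4639 -0.0014  0.054 ]
mouth [ 0.4722 -0.2961  0.0969] 0.0037 top@z [ 0.4728 -0.2953  0.105 ] scene@z [ 0.4795 -0.2876  0.105 ]
lens [ 0.6976 -0.0281  0.1065] 0.0003 top@z [ 0.6955 -0.0276  0.115 ] scene@z [ 0.703  -0.0245  0.115 ]
cambase [[0.794, 0.0046], [0.783, -0.0839], [0.6759, -0.0714], [0.6889, 0.0176]]
valvebase [[0.5623, 0.0348], [0.5536, -0.0571], [0.427, -0.0458], [0.4345, 0.0432]]
pad [[0.4877, 0.0246], [0.4856, -0.0394], [0.4369, -0.0362], [0.439, 0.0297]]
[334 153]
[269 309]
[array([456, 256]), array([219, 168])]
```

View pics/mont.png

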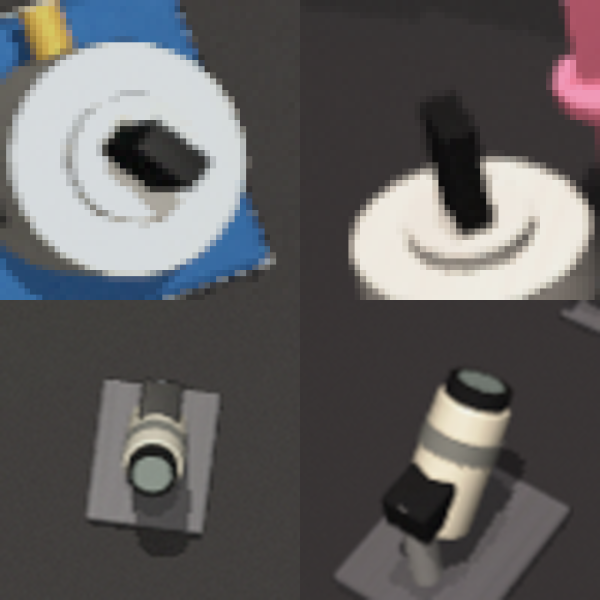

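The overlay crops confirm the poses: the grip is black with its long axis slanted right and down in the top view, and the lens faces the robot at pixel (334.9,160.5). The base corners give a camera yaw of 7°. Next I fit the grip yaw and work out the moves.

```bash
python3 - <<'E'
from m import *
fs=load(); T,S=fs["top"],fs["scene"]
# disc ellipses
for f,c,th in((T,(452,257),190),(S,(223,183),190)):
    g=f["pixels"].min(axis=2); m=(g>th).astype(np.uint8); n,l,st,ce=cv2.connectedComponentsWithStats(m)
    k=min(range(1,n),key=lambda i:np.hypot(*(ce[i]-c))+(0 if st[i,4]>300 else 1e3))
    h=cv2.convexHull(np.argwhere(l==k)[:,::-1].astype(np.int32)); e=cv2.fitEllipse(h); print("disc",np.round(e[0],1),np.round(e[1],1),at_z(f,*e[0],.105).round(4))
def mask(f,c,r):
    g=f["pixels"].max(axis=2); m=np.zeros(g.shape,np.uint8); y,x=c; 
    m[y-r[1]:y+r[1],x-r[0]:x+r[0]]=g[y-r[1]:y+r[1],x-r[0]:x+r[0]]<70; return m
for nm,f,c,r in(("top",T,(457,257),(11,11)),):
    m=mask(f,c,r)
    K=8; M=cv2.resize(m,None,fx=K,fy=K,interpolation=0)
    def cost(v):
        p=np.array([proj(f,q) for q in box(v[:2],v[2],.026,.014,.113,.160)]); im=np.zeros_like(M)
        cv2.fillConvexPoly(im,cv2.convexHull(((p+.5)*K).astype(np.int32)),1)
        return -(im&M).sum()/(im|M).sum()
    best=min((minimize(cost,[.473,-.295,np.radians(a)],method='Nelder-Mead',options=dict(initial_simplex=[[.473,-.295,np.radians(a)],[.478,-.295,np.radians(a)],[.473,-.29,np.radians(a)],[.473,-.295,np.radians(a+10)]])) for a in(40,60,80,100)),key=lambda r:r.fun)
    print(nm,best.x[:2].round(4),np.degrees(best.x[2]).round(1),best.fun, m.sum())
s=ctrl.read_state(); A=rot(s["tcp_rot"]); print(A.as_matrix().round(3), s["time_s"])
for p in([.461,-.004,.11],): print("move tool",A.inv().apply(np.array(p)-s["tool_pos"]).round(4))
E
```

```text
disc [451.7 256.9] [37.8 38.7] [ 0.4734 -0.2946  0.105 ]
disc [221.9 181.9] [23.9 38.8] [ 0.4784 -0.2912  0.105 ]
top [ 0.473 -0.295] 40.0 0.0 484
[[-0.959  0.     0.284]
 [-0.284 -0.    -0.959]
 [-0.    -1.     0.   ]] 1.7
move tool [-0.4409  0.1353 -0.5153]
```

```bash
python3 -m inch '[{"dx":-0.441,"dy":0,"dz":-0.515,"grip":0},{"dx":-0.441,"dy":0,"dz":-0.515,"grip":0},{"dx":-0.441,"dy":0,"dz":-0.515,"grip":0},{"dx":-0.441,"dy":0,"dz":-0.515,"grip":0},{"dx":-0.441,"dy":0,"dz":-0.515,"grip":0},{"dx":-0.441,"dy":0,"dz":-0.515,"grip":0},{"dx":-0.441,"dy":0,"dz":-0.515,"grip":0},{"dx":-0.441,"dy":0,"dz":-0.515,"grip":0},{"dx":-0.441,"dy":0.05,"dz":-0.515,"grip":0},{"dx":-0.441,"dy":0.1,"dz":-0.515,"grip":0}]' 30
python3 - <<'E'
from m import *
fs=load(); f=fs["top"]; g=f["pixels"].max(axis=2); m=np.zeros(g.shape,np.uint8); m[245:269,446:470]=g[245:269,446:470]<75
K=8; M=cv2.resize(m,None,fx=K,fy=K,interpolation=0)
def cost(v):
    p=np.array([proj(f,q) for q in box(v[:2],v[2],.026,.014,.113,.160)]); im=np.zeros_like(M)
    cv2.fillConvexPoly(im,cv2.convexHull(((p+.5)*K).astype(np.int32)),1)
    return -(im&M).sum()/(im|M).sum()
for a in(40,60,80):
    b=[.473,-.295,np.radians(a)]; r=minimize(cost,b,method='Nelder-Mead',options=dict(initial_simplex=[b,[.478,-.295,b[2]],[.473,-.29,b[2]],[.473,-.295,b[2]+.2]]))
    print(r.x[:2].round(4),np.degrees(r.x[2]).round(1),round(r.fun,3),m.sum())
s=ctrl.read_state(); A=rot(s["tcp_rot"]); print(s["tool_pos"],s["width"],s["joint_pos"].round(2),s["force"])
print("to pad",A.inv().apply(np.array([.461,-.004,.08])-s["tool_pos"]).round(4))
E
```

```text
[ 0.5002 -0.2861] 9.4 0.0 128
[ 0.5113 -0.2817] 14.2 0.0 128
[ 0.5113 -0.2817] 18.9 0.0 128
[ 0.18448228 -0.62326355  0.24533176] 0.08548917384314397 [-1.37  0.12  1.65  0.    1.37 -0.08] [-0.50976721 -0.28254537 -0.02215657]
to pad [-0.4409  0.1653 -0.5153]$[0]: bad value
<stdin>:7: RuntimeWarning: overflow encountered in scalar negative
```

```bash
python3 -m inch '[{"dx":-0.441,"dy":0,"dz":-0.515,"wx":0,"wy":0,"wz":0,"grip":0},{"dx":-0.441,"dy":0,"dz":-0.515,"wx":0,"wy":0,"wz":0,"grip":0},{"dx":-0.441,"dy":0,"dz":-0.515,"wx":0,"wy":0,"wz":0,"grip":0},{"dx":-0.441,"dy":0,"dz":-0.515,"wx":0,"wy":0,"wz":0,"grip":0},{"dx":-0.441,"dy":0,"dz":-0.515,"wx":0,"wy":0,"wz":0,"grip":0},{"dx":-0.441,"dy":0,"dz":-0.515,"wx":0,"wy":0,"wz":0,"grip":0},{"dx":-0.441,"dy":0,"dz":-0.515,"wx":0,"wy":0,"wz":0,"grip":0},{"dx":-0.441,"dy":0,"dz":-0.515,"wx":0,"wy":0,"wz":0,"grip":0},{"dx":-0.441,"dy":0.05,"dz":-0.515,"wx":0,"wy":0,"wz":0,"grip":0},{"dx":-0.441,"dy":0.1,"dz":-0.515,"wx":0,"wy":0,"wz":0,"grip":0}]' 30
python3 - <<'E'
from m import *
fs=load(); f=fs["top"]; g=f["pixels"].max(axis=2); m=np.zeros(g.shape,np.uint8); m[245:269,446:470]=g[245:269,446:470]<75
K=8; M=cv2.resize(m,None,fx=K,fy=K,interpolation=0)
def cost(v):
    p=np.array([proj(f,q) for q in box(v[:2],v[2],.026,.014,.113,.160)]); im=np.zeros_like(M)
    cv2.fillConvexPoly(im,cv2.convexHull(((p+.5)*K).astype(np.int32)),1)
    return -float((im&M).sum())/float((im|M).sum())
for a in(40,60,80):
    b=[.473,-.295,np.radians(a)]; r=minimize(cost,b,method='Nelder-Mead',options=dict(initial_simplex=[b,[.478,-.295,b[2]],[.473,-.29,b[2]],[.473,-.295,b[2]+.2]]))
    print(r.x[:2].round(4),np.degrees(r.x[2]).round(1),round(r.fun,3),m.sum())
s=ctrl.read_state(); A=rot(s["tcp_rot"]); print(s["tool_pos"],s["width"],s["joint_pos"].round(2),s["force"])
print("to pad",A.inv().apply(np.array([.461,-.004,.08])-s["tool_pos"]).round(4))
E
```

```text
time_s: 2.95
tool_pos: [0.4359, -0.0635, 0.1944]
tcp_rot: [-0.104, 0.1, -0.699, 0.701]
force: [0.6, -0.7, 0.0]
width: 0.0001
[ 0.4731 -0.2945] 60.2 -0.771 128
[ 0.4728 -0.2946] 60.8 -0.772 128
[ 0.4729 -0.2949] 61.1 -0.775 128
[ 0.43593058 -0.06349484  0.19435986] 9.634708645590567e-05 [-0.27 -0.33  2.16  0.    1.31  1.02] [ 5.81922700e-01 -6.91107992e-01  5.14829568e-04]
to pad [-0.0403  0.1144 -0.0503]
```

```bash
python3 -m inch '[{"dx":-0.04,"dy":0.07,"dz":-0.05,"wx":0,"wy":0,"wz":0,"grip":0},{"dx":-0.04,"dy":0.114,"dz":-0.05,"wx":0,"wy":0,"wz":0,"grip":0},{"dx":-0.04,"dy":0.12,"dz":-0.05,"wx":0,"wy":0,"wz":0,"grip":0},{"dx":-0.04,"dy":0.13,"dz":-0.05,"wx":0,"wy":0,"wz":0,"grip":0},{"dx":-0.04,"dy":0.14,"dz":-0.05,"wx":0,"wy":0,"wz":0,"grip":0},{"dx":-0.04,"dy":0.145,"dz":-0.05,"wx":0,"wy":0,"wz":0,"grip":0},{"dx":-0.04,"dy":0.147,"dz":-0.05,"wx":0,"wy":0,"wz":0,"grip":0},{"dx":-0.04,"dy":0.147,"dz":-0.05,"wx":0,"wy":0,"wz":0,"grip":0}]'
python3 - <<'E'
from m import *
s=ctrl.read_state(); print(s["tool_pos"],s["force"])
for n in("top","scene"):
    f=imaging.grab_frame(n); c=proj(f,[.48,-.005,.06]).astype(int); g=f["pixels"][c[1]-50:c[1]+50,c[0]-50:c[0]+50,::-1]
    cv2.imwrite(f'pics/p_{n}.png',cv2.resize(g,(390,390),interpolation=2))
cv2.imwrite('pics/p1.png',np.hstack([cv2.imread('pics/p_top.png'),cv2.imread('pics/p_scene.png')]))
E
```

```text
time_s: 3.95
tool_pos: [0.4622, -0.0053, 0.0502]
tcp_rot: [-0.104, 0.098, -0.699, 0.701]
force: [-5.7, 2.3, 8.1]
width: -0.0
[ 0.46224518 -0.00532402  0.05016062] [-5.71243465  2.32007904  8.08438979]
```

View pics/p1.png

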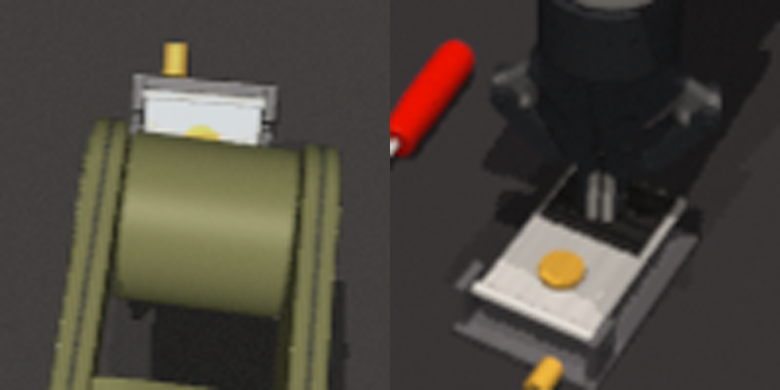

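The tips sit on the pad (scene crop 600,200) and the pedal is nearly down at 8 N. I push a little further until the force jumps at the stop.

```bash
python3 -m inch '[{"dx":0,"dy":0.004,"dz":0,"wx":0,"wy":0,"wz":0,"grip":0},{"dx":0,"dy":0.008,"dz":0,"wx":0,"wy":0,"wz":0,"grip":0},{"dx":0,"dy":0.008,"dz":0,"wx":0,"wy":0,"wz":0,"grip":0}]'
```

```text
time_s: 4.42
tool_pos: [0.4642, -0.0063, 0.0479]
tcp_rot: [-0.104, 0.097, -0.699, 0.701]
force: [-15.5, 3.9, 27.9]
width: -0.0001
```

The stop is reached: z stayed at 48 mm while the force rose to 28 N. I hold briefly, lift, and go over to the chamber.

```bash
python3 -m inch '[{"dx":0,"dy":0.006,"dz":0,"wx":0,"wy":0,"wz":0,"grip":0},{"dx":0,"dy":0.006,"dz":0,"wx":0,"wy":0,"wz":0,"grip":0},{"dx":0,"dy":-0.06,"dz":0,"wx":0,"wy":0,"wz":0,"grip":0},{"dx":0,"dy":-0.12,"dz":0,"wx":0,"wy":0,"wz":0,"grip":0.06},{"dx":0.01,"dy":-0.18,"dz":0.03,"wx":0,"wy":-10,"wz":0,"grip":0.06},{"dx":0.0735,"dy":-0.185,"dz":0.28,"wx":0,"wy":-20,"wz":0,"grip":0.06},{"dx":0.0735,"dy":-0.185,"dz":0.28,"wx":0,"wy":-30,"wz":0,"grip":0.06},{"dx":0.0735,"dy":-0.185,"dz":0.28,"wx":0,"wy":-40,"wz":0,"grip":0.06},{"dx":0.0735,"dy":-0.185,"dz":0.28,"wx":0,"wy":-43.5,"wz":0,"grip":0.06},{"dx":0.0735,"dy":-0.185,"dz":0.28,"wx":0,"wy":-43.5,"wz":0,"grip":0.06}]'
cat > go.py <<'E'
from h import *
def go(p,ydir,zdir):
    s=ctrl.read_state(); A=rot(s["tcp_rot"]); y=np.array(ydir,float); y/=np.linalg.norm(y); z=np.array(zdir,float); z-=y*(y@z); z/=np.linalg.norm(z)
    B=R.from_matrix(np.c_[np.cross(y,z),y,z]); print("t",s["time_s"],"pos",s["tool_pos"].round(4),"F",s["force"].round(1),"w",round(s["width"],4),"q",s["joint_pos"].round(2))
    print("d",A.inv().apply(np.array(p)-s["tool_pos"]).round(4),"w",np.degrees((A.inv()*B).as_rotvec()).round(1))
E
python3 -c "
from go import *
a=np.radians(-30); go([.473,-.295,.134],[0,0,-1],[np.cos(a),np.sin(a),0])"
```

```text
time_s: 5.68
tool_pos: [0.4703, -0.3001, 0.2361]
tcp_rot: [-0.355, 0.348, -0.61, 0.617]
force: [-0.4, 0.7, -0.8]
width: 0.0598
t 5.675 pos [ 0.4703 -0.3001  0.2361] F [-0.4  0.7 -0.8] w 0.0598 q [-0.67 -0.08  1.88  0.    1.33 -0.14]
d [-0.0055  0.1021 -0.0017] w [-0.8 -0.4 -0.1]
```

```bash
python3 -m inch '[{"dx":-0.0055,"dy":0.03,"dz":-0.0015,"wx":-0.8,"wy":-0.4,"wz":0,"grip":0.06},{"dx":-0.0055,"dy":0.05,"dz":-0.0015,"wx":-0.8,"wy":-0.4,"wz":0,"grip":0.06},{"dx":-0.0055,"dy":0.05,"dz":-0.0015,"wx":-0.8,"wy":-0.4,"wz":0,"grip":0.06}]'
python3 - <<'E'
from go import *
a=np.radians(-30); go([.473,-.295,.134],[0,0,-1],[np.cos(a),np.sin(a),0])
f=imaging.grab_frame("scene"); c=proj(f,[.473,-.295,.15]).astype(int); print(c)
g=f["pixels"][c[1]-50:c[1]+50,c[0]-60:c[0]+60,::-1].copy(); s=ctrl.read_state(); print("tip px",proj(f,s["tool_pos"]-[0,0,.014])-c)
cv2.imwrite('pics/g1.png',cv2.resize(g,(600,500),interpolation=2))
E
```

```text
time_s: 6.05
tool_pos: [0.4714, -0.2944, 0.1846]
tcp_rot: [0.354, -0.353, 0.614, -0.611]
force: [0.8, -0.5, -0.8]
width: 0.0604
t 6.05 pos [ 0.4714 -0.2944  0.1846] F [ 0.8 -0.5 -0.8] w 0.0604 q [-0.66 -0.04  1.92  0.    1.26 -0.13]
d [-0.0002  0.0506  0.0018] w [ 0.1 -0.  -0.2]
[218 164]
tip px [-0.71012386 -8.10598315]
```

View pics/g1.png

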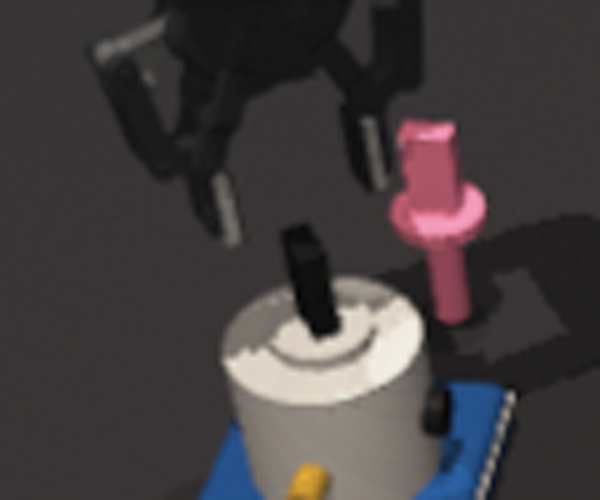

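The open fingers straddle the upright black grip (tips at 232,240 and 378,185, grip top at 303,235). I descend and close.

```bash
python3 -m inch '[{"dx":0,"dy":0.025,"dz":0.0018,"wx":0,"wy":0,"wz":0,"grip":0.06},{"dx":0,"dy":0.045,"dz":0.0018,"wx":0,"wy":0,"wz":0,"grip":0.06},{"dx":0,"dy":0.05,"dz":0.0018,"wx":0,"wy":0,"wz":0,"grip":0.06},{"dx":0,"dy":0.05,"dz":0.0018,"wx":0,"wy":0,"wz":0,"grip":0.03},{"dx":0,"dy":0.05,"dz":0.0018,"wx":0,"wy":0,"wz":0,"grip":0.018},{"dx":0,"dy":0.05,"dz":0.0018,"wx":0,"wy":0,"wz":0,"grip":0.005},{"dx":0,"dy":0.05,"dz":0.0018,"wx":0,"wy":0,"wz":0,"grip":0.005},{"dx":0,"dy":0.05,"dz":0.0018,"wx":0,"wy":0,"wz":0,"grip":0.005},{"dx":0,"dy":0.05,"dz":0.0018,"wx":0,"wy":0,"wz":0,"grip":0.005}]' 70
python3 -c "
from go import *
a=np.radians(-30); go([.473,-.295,.134],[0,0,-1],[np.cos(a),np.sin(a),0])"
```

```text
time_s: 7.22
tool_pos: [0.4743, -0.2959, 0.1371]
tcp_rot: [-0.355, 0.353, -0.612, 0.612]
force: [-0.2, -0.7, 5.7]
width: 0.0136
t 7.225 pos [ 0.4743 -0.2959  0.1371] F [-0.2 -0.7  5.7] w 0.0136 q [-0.65  0.02  1.95  0.    1.17 -0.13]
d [-0.0001  0.0031 -0.0016] w [-0.1  0.  -0.1]
```

Gripped at 13.6 mm. Now I draw it straight out.

```bash
python3 -m inch '[{"dx":0,"dy":-0.006,"dz":0,"wx":0,"wy":0,"wz":0,"grip":0.005},{"dx":0,"dy":-0.02,"dz":0,"wx":0,"wy":0,"wz":0,"grip":0.005},{"dx":0,"dy":-0.04,"dz":0,"wx":0,"wy":0,"wz":0,"grip":0.005},{"dx":0,"dy":-0.06,"dz":0,"wx":0,"wy":0,"wz":0,"grip":0.005},{"dx":0,"dy":-0.08,"dz":0,"wx":0,"wy":0,"wz":0,"grip":0.005},{"dx":0,"dy":-0.1,"dz":0,"wx":0,"wy":0,"wz":0,"grip":0.005},{"dx":0,"dy":-0.12,"dz":0,"wx":0,"wy":0,"wz":0,"grip":0.005},{"dx":0,"dy":-0.12,"dz":0,"wx":0,"wy":0,"wz":0,"grip":0.005}]' 70
python3 - <<'E'
from go import *
psi=np.radians(7); ax=np.array([-np.cos(psi)*np.cos(np.radians(50)),np.sin(psi)*np.cos(np.radians(50)),np.sin(np.radians(50))])
lens=np.array([.696,-.028,.115]); foot=lens+.06*ax; tcp=foot+.0965*ax; print(ax.round(3),foot.round(4),tcp.round(4))
s=ctrl.read_state(); print(s["torque"])
go(lens+.10*ax+.0965*ax,-ax,[np.cos(-psi),np.sin(-psi),0])
f=imaging.grab_frame("scene"); p=s["tool_pos"]; c=proj(f,p-[0,0,.04]).astype(int)
cv2.imwrite('pics/l1.png',cv2.resize(f["pixels"][c[1]-50:c[1]+50,c[0]-60:c[0]+60,::-1],(600,500),interpolation=2)); print(c)
for z in(0,.0965): print("foot exp px",(proj(f,p-[0,0,z])-c+[60,50])*5)
E
```

```text
time_s: 8.22
tool_pos: [0.4749, -0.2967, 0.2599]
tcp_rot: [-0.355, 0.352, -0.611, 0.614]
force: [-0.6, 0.5, -1.5]
width: 0.0131
[-0.638  0.078  0.766] [ 0.6577 -0.0233  0.161 ] [ 0.5962 -0.0157  0.2349]
[ 0.03589239  0.00272613 -0.01682005]
t 8.225 pos [ 0.4749 -0.2967  0.2599] F [-0.6  0.5 -1.5] w 0.0131 q [-0.66 -0.09  1.84  0.    1.38 -0.13]
d [-0.2939 -0.0055 -0.0591] w [ 39.1 -22.    8. ]
[211 137]
foot exp px [287.07922789 170.5984734 ]
foot exp px [327.06128345 362.66181066]
```

View pics/l1.png

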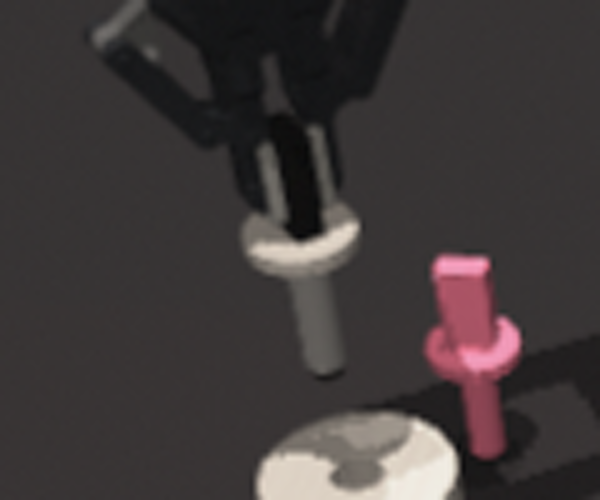

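The carrier is clear of the bore and upright, with its foot at (323,375). I tilt it and carry it to a standoff on the lens axis, 10 cm from the glass.

```bash
python3 -m inch '[{"dx":-0.035,"dy":-0.005,"dz":-0.007,"wx":4,"wy":-2.2,"wz":0.8,"grip":0.005},{"dx":-0.075,"dy":-0.0055,"dz":-0.015,"wx":9,"wy":-5,"wz":1.8,"grip":0.005},{"dx":-0.115,"dy":-0.0055,"dz":-0.023,"wx":14,"wy":-7.9,"wz":2.9,"grip":0.005},{"dx":-0.155,"dy":-0.0055,"dz":-0.031,"wx":20,"wy":-11.2,"wz":4.1,"grip":0.005},{"dx":-0.195,"dy":-0.0055,"dz":-0.039,"wx":26,"wy":-14.6,"wz":5.3,"grip":0.005},{"dx":-0.235,"dy":-0.0055,"dz":-0.047,"wx":32,"wy":-18,"wz":6.5,"grip":0.005},{"dx":-0.27,"dy":-0.0055,"dz":-0.054,"wx":36,"wy":-20.2,"wz":7.4,"grip":0.005},{"dx":-0.294,"dy":-0.0055,"dz":-0.059,"wx":39.1,"wy":-22,"wz":8,"grip":0.005},{"dx":-0.294,"dy":-0.0055,"dz":-0.059,"wx":39.1,"wy":-22,"wz":8,"grip":0.005},{"dx":-0.294,"dy":-0.0055,"dz":-0.059,"wx":39.1,"wy":-22,"wz":8,"grip":0.005}]' 70
cat > look.py <<'E'
from go import *
import sys
psi=np.radians(7); ax=np.array([-np.cos(psi)*np.cos(np.radians(50)),np.sin(psi)*np.cos(np.radians(50)),np.sin(np.radians(50))])
lens=np.array([.696,-.028,.115]); jz=[np.cos(-psi),np.sin(-psi),0]
if __name__=="__main__":
    go(lens+(.06+.0965)*ax,-ax,jz)
    s=ctrl.read_state(); ydir=rot(s["tcp_rot"]).apply([0,1,0]); foot=s["tool_pos"]+.0965*ydir; out=[]
    for n in("top","scene"):
        f=imaging.grab_frame(n); save(f,f"{sys.argv[1]}_{n}.png"); c=proj(f,(lens+foot)/2).astype(int); print(n,c,"foot px",(proj(f,foot)-c+40)*5,"lens px",(proj(f,lens)-c+40)*5, "tcp",(proj(f,s["tool_pos"])-c+40)*5)
        out.append(cv2.resize(f["pixels"][c[1]-40:c[1]+40,c[0]-40:c[0]+40,::-1],(400,400),interpolation=2))
    cv2.imwrite(f'pics/{sys.argv[1]}.png',np.hstack(out))
E
python3 look.py f1
```

```text
time_s: 9.52
tool_pos: [0.5697, -0.0125, 0.263]
tcp_rot: [-0.6, 0.281, -0.319, 0.678]
force: [0.0, -0.2, -1.6]
width: 0.013
t 9.525 pos [ 0.5697 -0.0125  0.263 ] F [ 0.  -0.2 -1.6] w 0.013 q [-0.11 -0.43  2.22 -0.01  0.67  0.01]
d [0.0001 0.0386 0.0025] w [ 0.3 -0.1 -0. ]
top [333 169] foot px [195.2377056  261.11481921] lens px [206.73943967 152.34938504] tcp [183.13332803 379.85620998]
scene [286 262] foot px [250.25362443  73.95313935] lens px [156.98722472 327.28409099] tcp [ 340.57792132 -183.3572458 ]
```

View pics/f1.png

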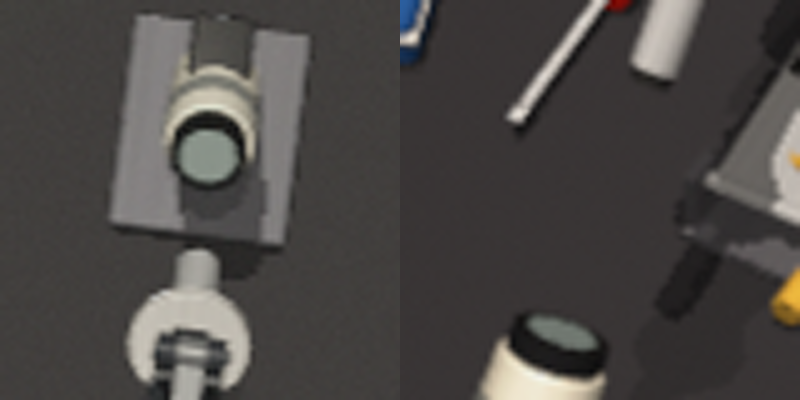

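The top view shows the stem (197,252) lined up with the lens (209,156). Residuals against the model are about 1 px in both views. I advance along the axis to 60 mm.

```bash
python3 -m inch '[{"dx":0,"dy":0.01,"dz":0.001,"wx":0,"wy":0,"wz":0,"grip":0.005},{"dx":0,"dy":0.02,"dz":0.002,"wx":0.2,"wy":0,"wz":0,"grip":0.005},{"dx":0,"dy":0.03,"dz":0.0025,"wx":0.3,"wy":0,"wz":0,"grip":0.005},{"dx":0,"dy":0.0386,"dz":0.0025,"wx":0.3,"wy":0,"wz":0,"grip":0.005},{"dx":0,"dy":0.0386,"dz":0.0025,"wx":0.3,"wy":0,"wz":0,"grip":0.005},{"dx":0,"dy":0.0386,"dz":0.0025,"wx":0.3,"wy":0,"wz":0,"grip":0.005}]' 70
python3 look.py f2
python3 - <<'E'
from look import *
import cv2
s=ctrl.read_state(); y=rot(s["tcp_rot"]).apply([0,1,0]); foot=s["tool_pos"]+.0965*y; print("foot est",foot.round(4),"tilt",np.degrees(np.arcsin(-y[2])).round(1),"angle off",np.degrees(np.arccos(-y@ax)).round(2))
for n in("top","scene"):
    im=cv2.imread(f'pics/f2_{n}.png')
    T=imaging.grab_frame(n); m=(lens+foot)/2+.02*ax; c=proj(T,m).astype(int); r=45
    g=cv2.resize(im[c[1]-r:c[1]+r,c[0]-r:c[0]+r],(400,400),interpolation=2); k=400/(2*r)
    q=lambda p:tuple(((proj(T,p)-c+r+.5)*k).astype(int).tolist())
    cv2.line(g,q(lens),q(lens+.2*ax),(0,0,255),1)
    u=np.cross(ax,[0,0,1]);u/=np.linalg.norm(u);v=np.cross(ax,u)
    for d,rad in((.06,.007),(.065,.009),(.125,.024),(0,.014)):
        cv2.polylines(g,[np.array([q(lens+d*ax+rad*(np.cos(t)*u+np.sin(t)*v)) for t in np.linspace(0,6.28,40)])],True,(0,255,0),1)
    cv2.imwrite(f'pics/o_{n}.png',g)
cv2.imwrite('pics/o.png',np.hstack([cv2.imread('pics/o_top.png'),cv2.imread('pics/o_scene.png')]))
E
```

```text
time_s: 10.38
tool_pos: [0.5967, -0.0162, 0.2359]
tcp_rot: [-0.6, 0.279, -0.316, 0.68]
force: [0.2, 0.7, -1.5]
width: 0.0136
t 10.375 pos [ 0.5967 -0.0162  0.2359] F [ 0.2  0.7 -1.5] w 0.0136 q [-0.12 -0.34  2.2  -0.01  0.58  0.02]
d [-0.0004  0.0004 -0.0011] w [-0.1 -0.1  0. ]
top [333 165] foot px [201.84680384 230.83407595] lens px [206.73943967 172.34938504] tcp [190.40682793 342.69327979]
scene [282 272] foot px [228.528649   123.24191612] lens px [176.98722472 277.28409099] tcp [ 318.60554488 -130.91439641]
foot est [ 0.6585 -0.0238  0.1626] tilt 49.8 angle off 0.17
```

View pics/o.png

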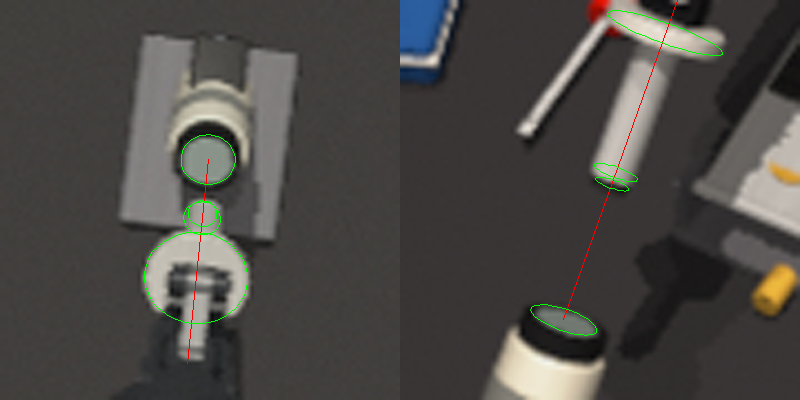

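The overlays agree to about 1–2 px in both views: stem end at scene (612,182), flange, glass and axis line. I let it settle, check it is motionless and the other things are unmoved, and then hand in.

```bash
python3 -m inch '[{"dx":0,"dy":0,"dz":-0.001,"wx":0,"wy":0,"wz":0,"grip":0.005},{"dx":0,"dy":0,"dz":-0.001,"wx":0,"wy":0,"wz":0,"grip":0.005},{"dx":0,"dy":0,"dz":-0.001,"wx":0,"wy":0,"wz":0,"grip":0.005},{"dx":0,"dy":0,"dz":-0.001,"wx":0,"wy":0,"wz":0,"grip":0.005}]' 70
python3 - <<'E'
from look import *
go(lens+(.06+.0965)*ax,-ax,jz); print(abs(ctrl.read_state()["qd"]).max())
a=cv2.imread('pics/top0.png').astype(int); b=imaging.grab_frame("top")["pixels"][:,:,::-1].astype(int)
m=(abs(a-b).max(axis=2)>50).astype(np.uint8); n,l,st,c=cv2.connectedComponentsWithStats(m)
print([st[i].tolist() for i in range(1,n) if st[i,4]>15])
print(ctrl.job_done())
E
```

```text
time_s: 11.08
tool_pos: [0.5959, -0.0161, 0.2357]
tcp_rot: [-0.601, 0.278, -0.316, 0.68]
force: [-0.4, 0.4, -2.5]
width: 0.0131
t 11.075 pos [ 0.5959 -0.0161  0.2357] F [-0.4  0.4 -2.5] w 0.0131 q [-0.12 -0.34  2.2  -0.01  0.58  0.02]
d [-0.0004  0.0008 -0.0004] w [-0.2 -0.1  0. ]
0.0027084972159629015
[[320, 169, 24, 27, 289], [330, 186, 6, 3, 16], [328, 190, 7, 15, 81], [296, 215, 53, 85, 2728], [447, 251, 19, 17, 174], [272, 258, 23, 114, 1013], [286, 266, 77, 117, 2069], [262, 375, 80, 105, 6636], [355, 411, 9, 17, 123], [355, 427, 15, 43, 206]]
the job is handed in; nothing more can be done
None
```

The job is done and handed in at about 11 s of the 46 s allowed; the system gave no verdict.

- **Pedal:** I pressed it with closed fingertips until it stopped. The force rose to 28 N while the height stayed at 48 mm, as expected at the stop. I held it there briefly and released it.
- **Carrier:** I gripped its black grip at 70 N (13–14 mm opening) and drew it straight up out of the bore. I then tilted it and brought it in along the lens axis.

**Last checks**
- By the arm's measured pose, the carrier is within about 1 mm and 0.2° of the intended pose, 60 mm from the lens glass.
- The model overlays matched the carrier, lens glass and axis to about 1–2 px in both camera views.
- The arm was practically still (joint speeds under 0.003 rad/s), and the outside force was only the carrier's weight plus noise.
- Comparing top views from before and after, the only changes are the arm, the carrier and the chamber mouth. Whatever the arm now hides from above was not checked.

**Disagreements**
- My hand-read lens and chamber positions differed by 5–10 mm between the two cameras. I used the top view, and the final check in both views supported it.
- At the grasp the tool stood about 3 mm higher than commanded, with about 6 N upward on it, so the fingertips probably rested lightly on the flange.

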